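Prop the painted sash half open on its stay

ROBOT

A 6-joint arm with a two-finger parallel gripper is mounted at the origin on a cart in front of the work surface, level with it; the furniture and walls round the work are solid. World frame = base frame: x ahead of the robot, y to its left, z up, the work surface at z = 0. Lengths are in mm, angles in rad, forces in N, time in s.
With the tool pointing down it reaches from about 275 to 750 mm from the base axis. Payload 10.2 kg.
Tool frame: the origin (TCP) lies at the very end of the fingers, on their centre line; the grasp point (between the pads) lies 19 mm behind it; z points along the fingers, y is the line along which they close (so a half turn about z gives the same grasp; the last joint's range is limited). The gripper opens to 85 mm and grips with 20 to 120 N. Pads are 22 mm wide; open, the fingers measure 114 mm over their backs; the gripper's body (76 mm by 85 mm) begins 54 mm behind the grasp point. The pads swing forward as they close: fully open they stand 13 mm farther back than shut.
Start: joints at [1, 0.313, 1.498, -0, 1.331, -0.223], TCP at [178.949, 493.567, 231.294] pointing down, gripper open.
Joint ranges: [-2.94, 2.94], [-0.97, 2.17], [0.19, 2.56], [-1.23, 4.37], [0.02, 3.11], [-2.88, 2.88]. Speed limits (rad/s): [2.39, 2.39, 3.01, 3.14, 3.14, 3.14].

INTERFACE

Orientations are given as a unit quaternion [w, x, y, z].
In Python, from rig import ctrl gives the robot as it stands.
- The arm moves only by the tool step_arm, never from a script. Its argument "increments" is a list of rows, each a list of 3 entries, a list of its own where there are three numbers: the shift along the tool's x, y, z in cm, then the turn, a rotation vector about the tool's x, y, z in degrees, then the opening in per cent of the stroke, from 0 (shut) to 100 (fully open). A call has 1 to 8 rows; each row is the pose to reach, as a shift and turn from the pose commanded when the call began, along the tool's axes at that moment; what a row does not reach only later rows make up. A row lasts 1/8 s, in which the tool goes at most 62.5 mm and 10.7 degrees, less where a joint would pass 70% of its speed; a pose out of reach is approached as far as the arm can. A call with a gripper value outside its range is refused whole. The fingers move at their own pace and stop on an object; "squeeze" is the grip in N (left out, the last holds). Time passes only in rows, so rows that repeat a pose let the fingers close. It gives the time, the measured TCP pose, the force, the opening and the grip force at its end, in the units of the state.
- ctrl.sense(): the state, without advancing time (a new reading comes with each control period).
- ctrl.capture(name): name is "scene" or "top" or "wrist"; returns a dict with "img" (400x640x3 uint8, red, green, blue), "fx", "fy", "cx", "cy" (pixels), "extrinsics" (4x4, takes a point from camera to world coordinates). Camera axes: x right, y down, z forward; pixel columns grow to the right and rows downward; lengths in mm; the calibration is good to about 2 mm. A picture is of the moment at which its call begins. There is no depth.
- ctrl.finish_job(): hands the job in; it is judged then, once.
The state is a dict: "time_s": time; "joints": joint angles; "dq": joint speeds; "tau": joint torques, N m; "eef_pos": TCP position; "ee_rot": TCP orientation; "force": force on the tool from outside, world axes, zero at the start; "wrist_torque": the same for the moment, N m; "grip_width": opening from 0.0 (shut) to 1.0 (fully open); "grip_force": force on a finger pad.
Only numpy, scipy, OpenCV 4.12 (cv2) and the standard library are available. Lean on these libraries where they do the work, as an engineer would, in place of code of your own. Each camera call takes 0.05 s, during which the arm holds its last target. There are 200 camera calls.

TASK

Prop the little white window sash open to dry: take the blue stay bar by its black knob, lift it over and drop the middle of its three big holes down over the red peg. Leave the bar lying level with the peg up through that hole, and let go.

Things in the scene. Friction and masses are not known exactly. Their poses are not given: they have to be found in the camera images.
- peg (a point): Pointed tip of the fixed upright red peg, 10 mm thick, on the white sash's plywood stand (fixed, turned a little at random); 50 mm above the bench, 20 mm above the underside of the level bar. Axes: x across the stand to the sash (away from the robot), y left along it, z up. With the middle hole on the peg, the sash is 51 degrees open and the knob at x -112, y -28 mm from the peg in these axes.
- middle_hole (a point): Centre, on the underside (30 mm above the bench when level), of the middle of three round holes (28 mm wide, 50 mm apart) in the flat blue stay bar, 6 mm thick, 46 mm wide here. Its x axis points along the bar from the knob to the bar's pivot on the sash, 195 mm on, where the bar swings and lifts. Sash and bar swing freely and stay where left; a lifted bar falls level.
- knob (a point): Middle of the upright black round knob, 24 mm thick, 46 mm tall, on the near end of the blue bar (there 14 mm wide), 310 mm from the bar's pivot, 115 mm from the middle hole; 60 mm above the bench when level, its foot 36 mm. Axes as the hole's. Pulled sideways it takes bar and sash along (no more than about 2 N). Lifted 60 to 75 mm, the bar clears the peg.
- stay_bar (a joint): Lift angle of the stay bar about its pivot on the sash, rad: 0 = level, fully down (a stop in the pivot holds it level even off the peg), growing to 0.7 as the knob is raised; 0.07 or more if the rim of a hole rides on top of the peg. (Beware when swinging the arm round: a fixed blue carton hangs over the bench, x 0.56 to 0.72 m, y -0.08 to 0.16 m, from 0.27 m up.)

How it is judged (in metres and radians):
At the end, for the whole second after the job is handed in: The middle hole is round the peg (hole centre within 12.5 mm of the peg's axis), the stay bar lies level (lift angle under 0.035 rad) and at rest, the knob let go (horizontal distance between middle_hole and peg below 0.0125 m and value of joint stay_bar below 0.035 rad and velocity of joint stay_bar between -0.05 and 0.05 rad/s); the robot touches nothing.
It also fails if it takes over 43 s, if anything falls off the work surface, if the arm or the gripper's body presses on something with over 40 N, if the wrist force passes 120 N, or if a joint passes its speed limit or range.

## Working session

There is one attempt and no reset: what is moved stays moved. The work goes in short steps, Python scripts to look and compute and a tool call to move; the robot and the scene stay as the last step left them, time stands still between calls to the robot, and variables do not carry over. Pictures are saved under pics/ and viewed, at most 10 in all, crops included, and the job is handed in when it is done.

Besides the shell and the picture viewer there is one more tool, called as name(argument=value, ...), one argument or row to a line, values as JSON. step_arm: Moves the arm, as the interface text tells. Its arguments: {"type":"object","properties":{"increments":{"type":"array"},"squeeze":{"type":"number"}},"required":["increments"]}

```bash
mkdir -p pics; cat > h.py <<'E'
import numpy as np, cv2
from rig import ctrl
def cap(n,f):
    c=ctrl.capture(n); cv2.imwrite(f,cv2.cvtColor(c["img"],cv2.COLOR_RGB2BGR)); return c
def ray(c,u,v,z):
    E=np.array(c["extrinsics"]); d=E[:3,:3]@np.array([(u-c["cx"])/c["fx"],(v-c["cy"])/c["fy"],1]); o=E[:3,3]
    return o+d*(z-o[2])/d[2]
def proj(c,p):
    E=np.array(c["extrinsics"]); q=E[:3,:3].T@(np.array(p)-E[:3,3]); return [c["fx"]*q[0]/q[2]+c["cx"],c["fy"]*q[1]/q[2]+c["cy"]]
E
python3 - <<'E'
from h import *
import pickle
a=cap("top","pics/top1.png"); b=cap("scene","pics/scene1.png")
pickle.dump((a,b),open("c1.pkl","wb"))
for c in(a,b): print(np.round(c["extrinsics"],3),c["fx"],c["cx"],c["cy"])
s=ctrl.sense(); print(s["time_s"],s["eef_pos"],s["ee_rot"],s["grip_width"])
E
```

```text
[[ 8.00000e-03 -9.87000e-01  1.63000e-01  3.52303e+02]
 [-1.00000e+00 -6.00000e-03  1.00000e-02  2.58110e+02]
 [-9.00000e-03 -1.63000e-01 -9.87000e-01  9.28970e+02]
 [ 0.00000e+00  0.00000e+00  0.00000e+00  1.00000e+00]] 376.58878054958075 319.0300989273673 207.3124960602858
[[ 7.39000e-01 -4.45000e-01  5.07000e-01  8.62670e+01]
 [-6.74000e-01 -4.98000e-01  5.46000e-01 -2.20116e+02]
 [ 1.00000e-02 -7.45000e-01 -6.68000e-01  6.67406e+02]
 [ 0.00000e+00  0.00000e+00  0.00000e+00  1.00000e+00]] 373.75252280705 318.7383333773559 197.39664174820703
0.1 [178.83458147 493.36652624 230.80373061] [-2.07016547e-04  1.73039413e-01  9.84914744e-01 -5.16419033e-04] 1.002762524029416
```

View pics/top1.png

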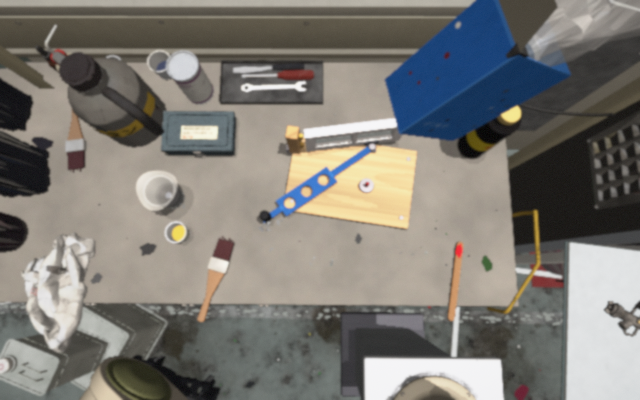

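View pics/scene1.png

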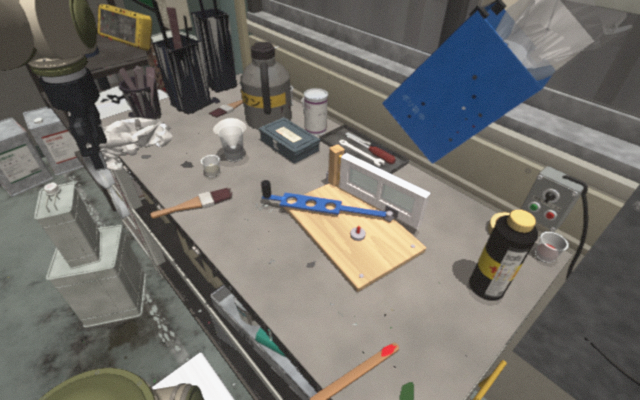

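The top view shows the knob at about (265,216), the holes near (291,205), (306,192) and (322,181), the pivot at (372,148) and the peg at (366,185). The scene view shows the knob at (266,188) and the peg at (358,231). Next I'll refine these with colour masks.

```bash
python3 - <<'E'
from h import *
import pickle
a,b=pickle.load(open("c1.pkl","rb"))
for n,c,(x0,y0,x1,y1) in(("top",a,(250,130,420,230)),("scene",b,(250,140,430,290))):
    im=c["img"][y0:y1,x0:x1]
    cv2.imwrite(f"pics/{n}crop.png",cv2.cvtColor(cv2.resize(im,None,fx=4,fy=4,interpolation=cv2.INTER_CUBIC),cv2.COLOR_RGB2BGR))
    I=im.astype(int)
    red=(I[...,0]-I[...,1]>50)&(I[...,0]-I[...,2]>40)&(I[...,1]<110); red[:, :60]=0
    blk=(I.max(2)<55); blk[:,50:]=0
    for m in(red,blk):
        N,l,st,ce=cv2.connectedComponentsWithStats(m.astype(np.uint8))
        print(n,[(st[i].tolist(),np.round(ce[i]+[x0,y0],1).tolist()) for i in range(1,N) if st[i,4]>2])
k=ray(a,265,216,82); p=ray(a,366,185,48); pv=ray(a,372,148,36); h=ray(a,306,192,36)
print(k,p,pv,h,np.linalg.norm(k-pv),np.linalg.norm(pv-h))
E
```

```text
top [([116, 53, 2, 3, 5], [366.4, 183.8])]
top [([11, 82, 9, 9, 57], [264.9, 216.3])]
scene [([120, 7, 25, 15, 141], [382.5, 153.7]), ([107, 87, 3, 7, 19], [358.0, 229.7])]
scene [([15, 0, 5, 3, 7], [267.1, 141.1]), ([28, 4, 2, 5, 5], [278.6, 146.0]), ([30, 4, 5, 8, 13], [282.2, 147.4]), ([34, 13, 3, 4, 5], [285.0, 154.6]), ([41, 17, 3, 2, 3], [292.0, 157.3]), ([39, 18, 3, 2, 3], [290.0, 158.7]), ([12, 41, 8, 17, 104], [265.8, 188.8])]
[471.76456645 389.18558261  82.        ] [553.0686417  154.88567735  48.        ] [649.2648667  137.55008073  36.        ] [537.57859793 298.77877649  36.        ] 311.3563591704363 196.13392100200159
```

View pics/topcrop.png

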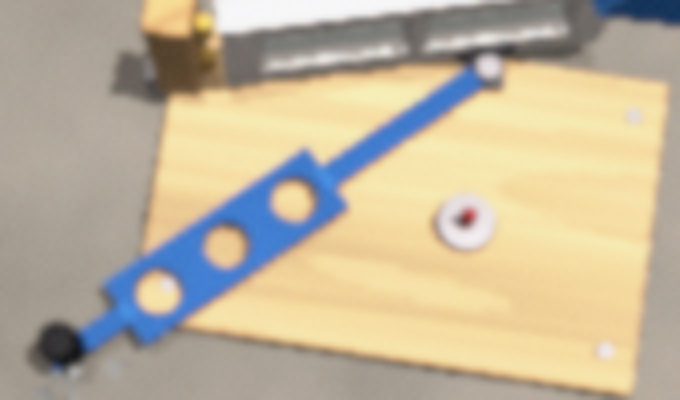

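View pics/scenecrop.png

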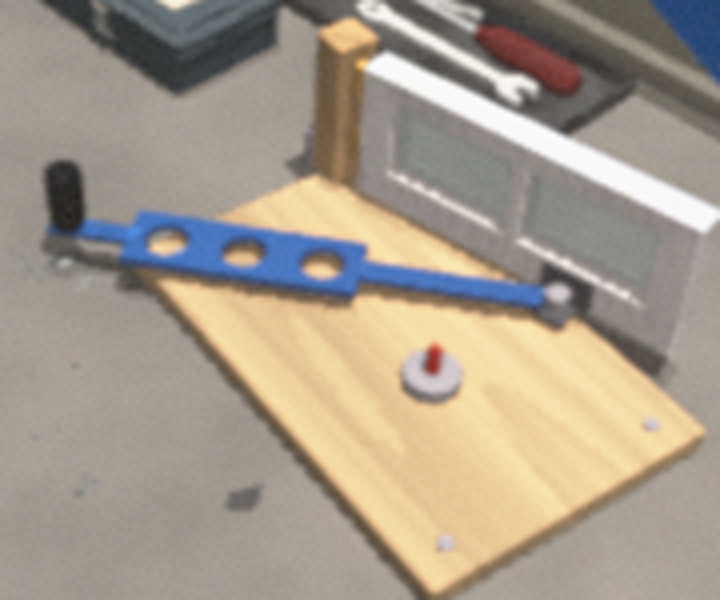

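The top crop shows the stand's right-hand screws at crop (633,115) and (605,350) and its right edge from (667,82) to (632,395), so the stand's turn can be read from these. Next I'll work out the peg, the knob, the yaw and the goal positions.

```bash
python3 - <<'E'
from h import *
import pickle
a,b=pickle.load(open("c1.pkl","rb"))
T=lambda u,v:(250+(u+.5)/4-.5,130+(v+.5)/4-.5)
S=lambda u,v:(250+(u+.5)/4-.5,140+(v+.5)/4-.5)
def yaw(p,q): d=q-p; return np.degrees(np.arctan2(d[1],d[0])),np.linalg.norm(d)
print("scr",yaw(ray(a,*T(605,350),12),ray(a,*T(633,115),12)),"edge",yaw(ray(a,*T(632,395),12),ray(a,*T(667,82),12)))
print("scr s",yaw(ray(b,*S(446,543),12),ray(b,*S(651,425),12)),"edge s",yaw(ray(b,*S(440,593),12),ray(b,*S(704,433),12)))
print("front edge s",yaw(ray(b,*S(440,593),12),ray(b,*S(170,290),12)))
print("peg",ray(a,366.4,184,47),ray(b,358,229.5,45))
print("knob",ray(a,264.9,216.3,80),ray(b,265.8,188.8,60))
print("hole",ray(a,*T(226,245),36),ray(b,*S(245,254),36)); print("piv",ray(a,*T(488,68),40),ray(b,*S(557,296),40))
E
```

```text
scr (np.float64(-8.259386680181002), np.float64(150.97960336799622)) edge (np.float64(-8.046206542141135), np.float64(200.70460003399188))
scr s (np.float64(-8.687214331114886), np.float64(150.39398298444627)) edge s (np.float64(-8.111088131901324), np.float64(193.8970906977069))
front edge s (np.float64(81.75599341046167), np.float64(270.1575140112742))
peg [555.75528377 153.78077858  47.        ] [551.52173849 148.08477073  45.        ]
knob [471.35485186 389.70155705  80.        ] [470.43125401 388.0860999   60.        ]
hole [540.36078328 298.51389454  36.        ] [536.49716744 293.31811027  36.        ]
piv [651.44422341 138.95716613  40.        ] [648.86468871 137.249191    40.        ]
```

step_arm(
  increments=[
    [[-6,0,1.5],[0,0,7],100],
    [[-12,0,3],[0,0,14],100],
    [[-18,0,5],[0,0,21],100],
    [[-24,0.1,7],[0,0,28],100],
    [[-29,0.2,8.5],[0,0,34.5],100],
    [[-31,0.2,9.5],[0,0,34.5],100],
    [[-31,0.2,9.5],[0,0,34.5],100],
  ],
  squeeze=25,
)

```text
time_s: 0.98
eef_pos: [470.9, 389.4, 135.2]
ee_rot: [-0.001, 0.457, 0.889, -0.001]
force: [-0.7, -0.2, -0.5]
grip_width: 0.999
grip_force: 0.0
```

```bash
python3 - <<'E'
from h import *
from scipy.spatial.transform import Rotation as Rn
s=ctrl.sense(); print(s["time_s"],s["eef_pos"])
q=s["ee_rot"];R=Rn.from_quat([q[1],q[2],q[3],q[0]]).as_matrix();print(np.round(R,3))
c=cap("wrist","pics/w1.png"); print(proj(c,[471,389,60]),proj(c,[471,389,82]))
E
```

```text
0.975 [470.93393457 389.3763896  135.24555917]
[[-0.582  0.813 -0.002]
 [ 0.813  0.582 -0.001]
 [ 0.    -0.002 -1.   ]]
[np.float64(316.4234522344469), np.float64(209.59695431874272)] [np.float64(316.31342404399004), np.float64(220.49872263772787)]
```

View pics/w1.png

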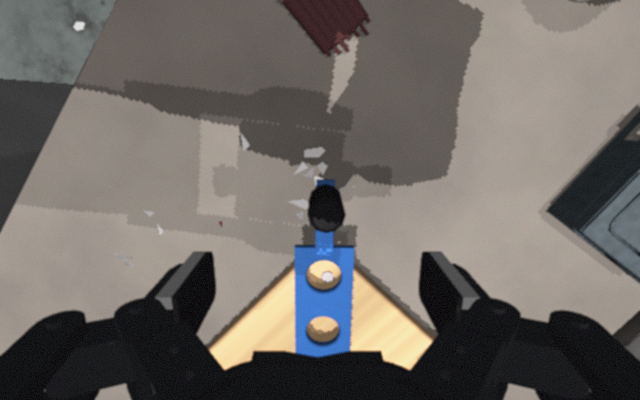

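The wrist view shows the knob at (326,207), about 5 mm to the tool's +y side of the finger centreline at u≈317. I'll correct for that, go down and grip.

step_arm(
  increments=[
    [[0,0.4,3],[0,0,0],100],
    [[0,0.4,6],[0,0,0],100],
    [[0,0.4,8.5],[0,0,0],100],
    [[0,0.4,9],[0,0,0],60],
    [[0,0.4,9],[0,0,0],20],
    [[0,0.4,9],[0,0,0],10],
    [[0,0.4,9],[0,0,0],10],
    [[0,0.4,9],[0,0,0],10],
  ],
  squeeze=25,
)

```text
time_s: 2.02
eef_pos: [474.5, 392.3, 46.8]
ee_rot: [0.0, 0.457, 0.889, 0.0]
force: [0.4, 1.4, 0.9]
grip_width: 0.27
grip_force: 26.1
```

```bash
python3 - <<'E'
from h import *
from scipy.spatial.transform import Rotation as Rn
s=ctrl.sense(); print(s["time_s"],s["eef_pos"],s["force"],s["grip_width"],s["grip_force"])
K0=np.array(s["eef_pos"][:2]); yw=np.radians(-8.3); Rz=np.array([[np.cos(yw),-np.sin(yw)],[np.sin(yw),np.cos(yw)]])
peg=np.array([553.5,151.]); H=np.array([69,174.]); Rr=175
S=lambda p:Rz.T@(p-peg)
from scipy.optimize import fsolve
# tool frame at grasp
q=s["ee_rot"];R=Rn.from_quat([q[1],q[2],q[3],q[0]]).as_matrix()
P=lambda f:H+Rr*np.array([np.sin(f),-np.cos(f)])
print("K0 stand",S(K0))
P0=P(np.radians(9.4)); d=P0-S(K0); psi0=np.arctan2(d[1],d[0]); print(np.degrees(psi0),np.linalg.norm(d))
for t in np.linspace(0,1,13):
    f=np.radians(9.4+34*min(1,t*1.25)); psi=psi0+t*(np.radians(14)-psi0); L=min(70,400*t)
    if t==1: L=0
    b=np.arcsin(L/310); r=310*np.cos(b)-27*np.sin(b)
    p=P(f); k=p-r*np.array([np.cos(psi),np.sin(psi)])
    # peg in bar frame: distance from pivot along, lateral
    u=np.array([np.cos(psi),np.sin(psi)]); al=p@u; lat=u[0]*-p[1]+u[1]*p[0]
    D=np.append(peg+Rz@k-K0,L); dt=R.T@D
    print(f"{t:.2f} world",np.round(peg+Rz@k),"L",L,"tool cm",np.round(dt/10,1),"yaw",round(-np.degrees(psi-psi0),1),"peg along",round(al),"lat",round(lat),"clr",round(30+L*al/310-50))
E
```

```text
2.025 [474.47091059 392.26911374  46.77926426] [0.36762331 1.41883051 0.87898996] 0.2699520832814147 26.115316171199083
K0 stand [-113.03001473  227.33367103]
-47.016446616882305 308.9111791107221
0.00 world [474. 393.] L 0.0 tool cm [ 0.1  0.  -0. ] yaw -0.0 peg along 66 lat -72 clr -20
0.08 world [466. 373.] L 33.33333333333333 tool cm [-1.  -1.8 -3.3] yaw -5.1 peg along 78 lat -75 clr -12
0.17 world [462. 351.] L 66.66666666666666 tool cm [-2.7 -3.4 -6.7] yaw -10.2 peg along 91 lat -76 clr 0
0.25 world [456. 332.] L 70 tool cm [-3.8 -5.  -7. ] yaw -15.3 peg along 105 lat -76 clr 4
0.33 world [451. 314.] L 70 tool cm [-5.  -6.5 -7. ] yaw -20.3 peg along 118 lat -75 clr 7
0.42 world [447. 295.] L 70 tool cm [-6.3 -7.9 -7. ] yaw -25.4 peg along 132 lat -72 clr 10
0.50 world [445. 276.] L 70 tool cm [-7.8 -9.2 -7. ] yaw -30.5 peg along 145 lat -67 clr 13
0.58 world [445. 256.] L 70 tool cm [ -9.4 -10.4  -7. ] yaw -35.6 peg along 158 lat -62 clr 16
0.67 world [447. 236.] L 70 tool cm [-11.1 -11.4  -7. ] yaw -40.7 peg along 171 lat -55 clr 19
0.75 world [450. 216.] L 70 tool cm [-13.  -12.2  -7. ] yaw -45.8 peg along 183 lat -47 clr 21
0.83 world [453. 193.] L 70 tool cm [-14.9 -13.4  -7. ] yaw -50.8 peg along 192 lat -34 clr 23
0.92 world [452. 167.] L 70 tool cm [-17. -15.  -7.] yaw -55.9 peg along 194 lat -17 clr 24
1.00 world [439. 139.] L 0 tool cm [-18.5 -17.6  -0. ] yaw -61.0 peg along 195 lat 0 clr -20
```

step_arm(
  increments=[
    [[-0.2,-0.2,-1.7],[0,0,-1],10],
    [[-0.6,-1,-3.4],[0,0,-3],10],
    [[-1.7,-2.5,-5.2],[0,0,-7],10],
    [[-2.7,-3.4,-6.8],[0,0,-10],10],
    [[-3.3,-4.2,-7],[0,0,-13],10],
    [[-3.8,-5,-7],[0,0,-15],10],
    [[-5,-6.5,-7],[0,0,-20],10],
    [[-5,-6.5,-7],[0,0,-20],10],
  ],
)

```text
time_s: 3.02
eef_pos: [450.5, 313.0, 117.2]
ee_rot: [0.0, 0.296, 0.955, 0.0]
force: [0.3, 1.2, -1.0]
grip_width: 0.271
grip_force: 25.8
```

```bash
python3 - <<'E'
from h import *
a=cap("top","pics/top2.png"); im=a["img"][100:230,230:430]
cv2.imwrite("pics/top2c.png",cv2.cvtColor(cv2.resize(im,None,fx=4,fy=4,interpolation=cv2.INTER_CUBIC),cv2.COLOR_RGB2BGR))
E
```

```text
(no output)
```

View pics/top2c.png

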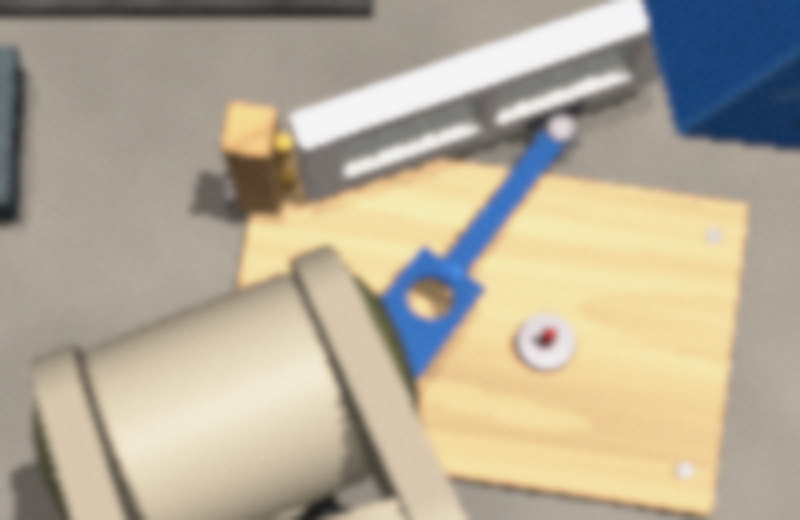

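The sash opens as modelled: the pivot is at crop (560,127), the far hole at (430,298) and the peg at (545,338). I'll carry on to hover over the peg.

step_arm(
  increments=[
    [[-0.7,-1.8,0],[0,0,-5],10],
    [[-1.7,-3.5,0],[0,0,-10],10],
    [[-2.8,-5.2,0],[0,0,-15],10],
    [[-4.1,-6.7,0],[0,0,-20],10],
    [[-5.6,-8.1,0],[0,0,-25.5],10],
    [[-7,-9.9,0],[0,0,-30.5],10],
    [[-8.4,-12.1,0],[0,0,-35.6],10],
    [[-9.9,-14.1,0],[0,0,-41],10],
  ],
)

```text
time_s: 4.08
eef_pos: [452.8, 140.9, 116.7]
ee_rot: [0.0, -0.058, 0.998, -0.0]
force: [1.2, -0.6, -2.3]
grip_width: 0.276
grip_force: 25.8
```

step_arm(
  increments=[
    [[0,0,0],[0,0,0],10],
    [[0,0,0],[0,0,0],10],
  ],
)

```text
time_s: 4.32
eef_pos: [452.8, 141.9, 116.6]
ee_rot: [0.0, -0.056, 0.998, 0.0]
force: [0.5, -0.2, -1.7]
grip_width: 0.274
grip_force: 25.8
```

```bash
python3 - <<'E'
from h import *
import pickle
a,b,w=[ctrl.capture(n) for n in("top","scene","wrist")]; pickle.dump((a,b,w),open("c2.pkl","wb"))
A=cv2.resize(a["img"][100:250,250:450],(400,300),interpolation=cv2.INTER_CUBIC)
B=cv2.resize(b["img"][125:275,250:450],(400,300),interpolation=cv2.INTER_CUBIC)
W=cv2.resize(w["img"],(400,250))
m=np.zeros((600,800,3),np.uint8); m[:300,:400]=A; m[:300,400:]=B; m[300:550,:400]=W
cv2.imwrite("pics/m3.png",m[...,::-1]); s=ctrl.sense(); print(s["eef_pos"],s["force"],s["time_s"])
E
```

```text
[452.59788148 141.99073043 116.39351473] [ 0.2850402  -1.10907405 -1.99726932] 4.475
```

View pics/m3.png

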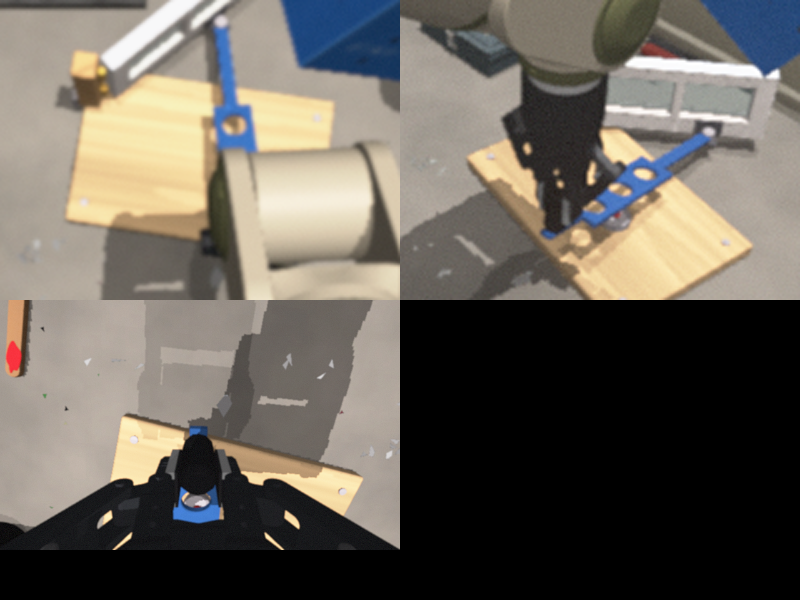

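The montage shows the bar over the peg. In full-image pixels the far hole is at top (366.5,163) and scene (372.5,212), the middle hole at scene (360.5,220), and the pivot at top (360.5,111) and scene (404.5,191). I'll compare the predicted drop position with the peg.

```bash
python3 - <<'E'
from h import *
import pickle
a,b,w=pickle.load(open("c2.pkl","rb"))
# biases per camera: use peg as seen by the same camera
pt=ray(a,366.4,184,47)[:2]; ps=ray(b,358,229.5,45)[:2]; k=np.array([452.6,142.])
for n,c,pv,fh,pg in(("top",a,(360.5,111),(366.5,163),pt),("scene",b,(404.5,191),(372.5,212),ps)):
    P=ray(c,*pv,40)[:2]; F=ray(c,*fh,69)[:2]
    print(n,"P",P,"far",F,"|PF|",np.linalg.norm(P-F),"|PK|",np.linalg.norm(P-k),"P-peg",P-pg,np.linalg.norm(P-pg))
    u=(k-P)/np.linalg.norm(k-P); v=pg-P; print(" along",v@u,"lat of peg from bar (left+)",u[0]*v[1]-u[1]*v[0], "u",u)
M=ray(b,360.5,220,80)[:2]; print("mid scene",M, "minus peg",M-ps)
E
```

```text
top P [743.92570978 165.32241439] far [601.40433785 155.51105811] |PF| 142.85868601242092 |PK| 292.25777011873845 P-peg [188.17042601  11.54163581] 188.5240530638909
 along 188.49135032383174 lat of peg from bar (left+) -3.5113297673799853 u [-0.99681083 -0.07980084]
scene P [743.63906947 164.04456477] far [598.83949317 149.39147158] |PF| 145.53910276704178 |PK| 291.8727510254699 P-peg [192.11733098  15.95979404] 192.7791064588419
 along 192.77399397895704 lat of peg from bar (left+) 1.4039702527255908 u [-0.99714368 -0.075528  ]
mid scene [550.48877201 143.3825362 ] minus peg [-1.03296648 -4.70223453]
```

step_arm(
  increments=[
    [[0.2,0,1],[0,0,0],10],
    [[0.4,0,2],[0,0,0],10],
    [[0.7,0,3],[0,0,0],10],
    [[0.8,0,4],[0,0,0],10],
    [[1,0,4.7],[0,0,0],10],
    [[1.1,0,5.3],[0,0,0],10],
    [[1.2,0,5.7],[0,0,0],10],
    [[1.2,0,5.7],[0,0,0],10],
  ],
)

```text
time_s: 5.48
eef_pos: [440.4, 140.0, 59.2]
ee_rot: [-0.0, -0.057, 0.998, -0.0]
force: [-0.3, 0.3, -1.0]
grip_width: 0.267
grip_force: 25.7
```

step_arm(
  increments=[
    [[0.1,0,0.5],[0,0,0],10],
    [[0.2,0,1],[0,0,0],10],
    [[0.2,0,1.2],[0,0,0],10],
    [[0.2,0,1.2],[0,0,0],10],
  ],
)

```text
time_s: 5.98
eef_pos: [438.6, 139.7, 47.2]
ee_rot: [-0.0, -0.057, 0.998, -0.0]
force: [-0.4, 0.7, 0.8]
grip_width: 0.268
grip_force: 25.8
```

```bash
python3 - <<'E'
from h import *
b=ctrl.capture("scene")
B=cv2.resize(b["img"][150:250,300:420],(720,600),interpolation=cv2.INTER_CUBIC)
cv2.imwrite("pics/s4.png",B[...,::-1])
E
```

```text
(no output)
```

View pics/s4.png

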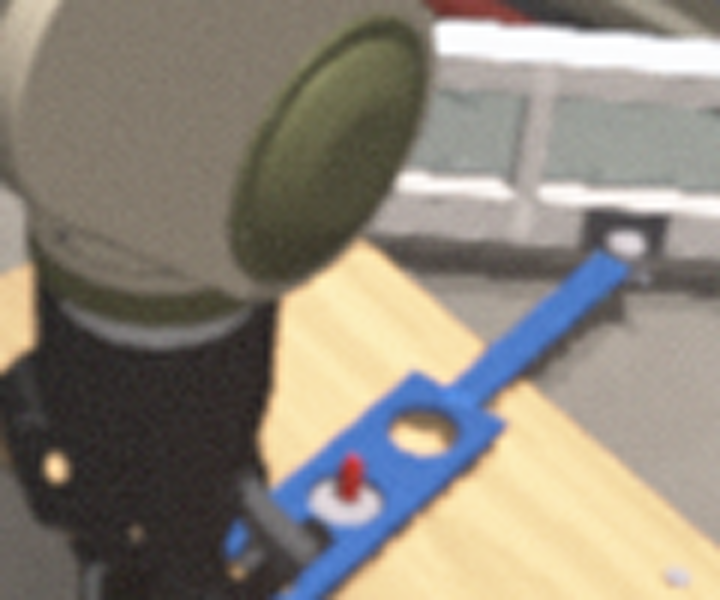

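The red peg stands up through the middle hole at crop (350,480), with the far hole free at (423,430). I'll release and withdraw upwards.

step_arm(
  increments=[
    [[0,0,0],[0,0,0],40],
    [[0,0,0],[0,0,0],80],
    [[0,0,0],[0,0,0],100],
    [[0,0,0],[0,0,0],100],
    [[0,0,-2],[0,0,0],100],
    [[0,0,-5],[0,0,0],100],
    [[1,0,-9],[0,0,0],100],
    [[3,0,-10],[0,0,0],100],
  ],
)

```text
time_s: 7.02
eef_pos: [409.6, 136.3, 149.3]
ee_rot: [0.002, -0.057, 0.998, -0.0]
force: [-0.2, -0.4, 0.1]
grip_width: 0.999
grip_force: 0.0
```

step_arm(
  increments=[
    [[4,0,0],[0,0,0],100],
    [[8,0,0],[0,0,0],100],
    [[8,0,0],[0,0,0],100],
    [[8,0,0],[0,0,0],100],
  ],
)

```text
time_s: 7.52
eef_pos: [330.0, 127.2, 147.6]
ee_rot: [0.001, -0.057, 0.998, -0.0]
force: [0.7, 0.6, -0.5]
grip_width: 1.001
grip_force: 0.0
```

```bash
python3 - <<'E'
from h import *
b=ctrl.capture("scene"); a=ctrl.capture("top")
f=lambda i:cv2.resize(i,(400,500),interpolation=cv2.INTER_CUBIC)
cv2.imwrite("pics/s5.png",np.hstack([f(b["img"][165:265,320:400]),f(a["img"][105:230,320:420])])[...,::-1])
s=ctrl.sense(); print(s["time_s"],s["eef_pos"],s["force"],np.abs(s["dq"]).max())
E
```

```text
7.625 [330.07124745 127.16908196 147.37733275] [ 0.67606879  0.02231639 -0.00766394] 0.00508040407701474
```

View pics/s5.png

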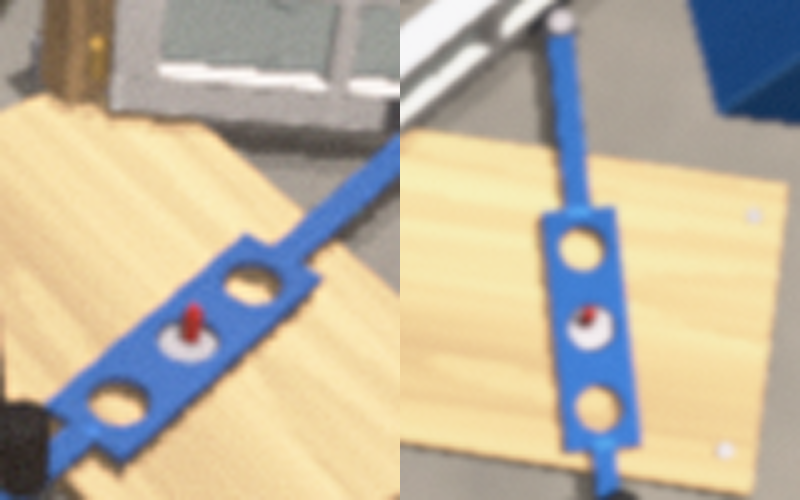

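The peg (scene crop (190,320), top crop (588,318)) stands up through the middle hole, the bar lies flat and the gripper is clear.

```bash
python3 -c "
from rig import ctrl
print(ctrl.finish_job())"
```

```text
the job is handed in; nothing more can be done
None
```

The blue stay bar's middle hole is over the red peg and the bar looks level in the last pictures. The knob is released with the arm clear, and the job was handed in at about 7.6 s; no verdict came back.

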